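# Turn over the salt shaker's refill flag

### The job

The salt shaker is running out: mark it for refilling by pushing over the little hinged flag on the stand in front of it, up and right over its pivot, until it lies flat on the far side with its ringed face up. Push it gently with the fingertips or the outside of the fingers, do not grip it, and let go of it at the end. Leave the spice tin's flag and everything else on the worktop where they are.

Things in the scene. Friction and masses are not known exactly. Their poses are not given: they have to be found in the camera images.
- stand_salt: Fixed wooden flag stand: base 110 x 90 x 10 mm (x, y, z), two uprights 8 x 22 mm, 75 mm high, centred 38 mm left and right of the middle. Origin: on the worktop under the pivot; x points away from the robot (yaw up to 15 deg), z up. Pivot axis along y, 60 mm up. It is the stand on the robot's side of the salt shaker, which is some 120 mm behind the pivot. It may be the left or the right one.
- flag_salt (a joint): Salt shaker's flag. 0 = lying level towards the robot, plain face up (start); 1.57 = upright; 3.14 = lying level on the far side, ringed face up (end stop). Turns lightly (about 1 N), with some friction: it stays where it is left within about 40 deg of upright, and sinks level by itself if it leans over about 50 deg from upright, either way.
- flag_salt_panel (a point): Centre of the flag's wooden panel: 60 mm wide (y), 6 mm thick, from the axle to 55 mm from the pivot axis (its centre is at 28.5 mm), open space below. One face plain, one with a raised steel ring 30 mm across. Axes turn with the flag; at joint 0: x from free edge to pivot (away from robot), y left along the axis, z up out of the plain face.
- flag_salt_tab (a point): Tip of the flag's thumb tab, a plate 24 mm wide (y), 5 mm thick, 45 mm long from the axis, on the axle 70 mm right (-y) of the stand's middle, outside the upright; hub 14 mm thick. At right angles to the panel: straight up at joint 0; pushed away from the robot it tips to +x and raises the panel (level at 1.57, down at 3.14). Axes as the panel's.
- stand_spice: Fixed wooden flag stand: base 110 x 90 x 10 mm (x, y, z), two uprights 8 x 22 mm, 75 mm high, centred 38 mm left and right of the middle. Origin: on the worktop under the pivot; x points away from the robot (yaw up to 15 deg), z up. Pivot axis along y, 60 mm up. An identical second stand with its own flag, in front of the spice tin; its flag is to be left as it is.
- flag_spice (a joint): The spice tin's flag, same build and joint values as the salt shaker's.
- flag_spice_panel (a point): Centre of the spice tin's flag panel, like the other.
- salt_shaker: Salt shaker, clear with a domed grey top, 44 mm across, 90 mm high, standing loose about 120 mm behind the pivot of its stand. Origin: centre of its underside.
- spice_tin: Round white tin, 65 mm across, 62 mm high, standing loose about 120 mm behind the pivot of the other stand. Origin: centre of its underside.
- egg_cup: Stoneware egg cup, 47 mm across, 48 mm high, loose, between the two stands. Origin: centre of its underside.
- cork: Wine cork standing on end, 24 mm across, 40 mm high, loose, behind the egg cup. Origin: centre of its underside.
- mug: Small mug, 64 x 88 x 49 mm with its handle, loose, at the back. Origin: centre of its underside.
- pepper_mill: Dark wooden pepper mill, 58 mm across, 150 mm high, loose, at the back left. Origin: centre of its underside.

How it is judged (in metres and radians):
On the way:
1. the salt shaker's flag has been swung up to about upright (value of joint flag_salt above 1.4 rad).
At the end, for the whole second after the job is handed in: The salt shaker's flag lies on the far side within 8 degrees of level (joint over 3.0), at rest; the spice tin's flag still lies on the near side; every loose thing is within 20 mm of where it stood, upright things still standing (value of joint flag_salt above 3 rad and velocity of joint flag_salt between -0.05 and 0.05 rad/s and value of joint flag_spice below 0.12 rad and distance of each of salt_shaker, spice_tin, egg_cup, cork, mug, pepper_mill from where it was at the start of the episode below 0.02 m and angle between each of salt_shaker, spice_tin, egg_cup, cork, mug, pepper_mill's own z axis and vertical below 0.15 rad); the robot touches nothing.
It fails at once if the spice tin's flag is pushed up by more than about 20 degrees (value of joint flag_spice above 0.35 rad).
It fails at once if the flag's panel is gripped between the fingers (contact force between the fingers and anything else above 0.3 N and x of the grasp point in the frame of flag_salt_panel between -0.026 and 0.026 m and y of the grasp point in the frame of flag_salt_panel between -0.029 and 0.029 m and z of the grasp point in the frame of flag_salt_panel between -0.004 and 0.004 m).
It fails at once if the flag's thumb tab is gripped between the fingers (contact force between the fingers and anything else above 0.3 N and x of the grasp point in the frame of flag_salt_tab between -0.0035 and 0.0035 m and y of the grasp point in the frame of flag_salt_tab between -0.011 and 0.011 m and z of the grasp point in the frame of flag_salt_tab between -0.038 and 0 m).
It fails at once if the salt shaker's stand or flag is pushed with more than 25 N (contact force between any of the fingers, the arm and stand_salt above 25 N).
It fails at once if a loose thing is lifted, or moved by more than 20 mm (distance of any of salt_shaker, spice_tin, egg_cup, cork, mug, pepper_mill from where it was at the start of the episode above 0.02 m).
It also fails if it takes over 42 s, if anything falls off the work surface, if the arm or the gripper's body presses on something with over 40 N, if the wrist force passes 120 N, or if a joint passes its speed limit or range.

### The arm

A 6-joint arm with a two-finger parallel gripper is mounted at the origin on a cart in front of the work surface, level with it; the furniture and walls round the work are solid. World frame = base frame: x ahead of the robot, y to its left, z up, the work surface at z = 0. Lengths are in mm, angles in rad, forces in N, time in s.
With the tool pointing down it reaches from about 275 to 1000 mm from the base axis. Payload 8.4 kg.
Tool frame: the origin (TCP) lies at the very end of the fingers, on their centre line; the grasp point (between the pads) lies 19 mm behind it (r.tcp_to_grasp is the distance from the TCP to the grasp point, in mm); z points along the fingers, y is the line along which they close (so a half turn about z gives the same grasp; the last joint's range is limited). The gripper opens to 85 mm and grips with 20 to 120 N. Pads are 22 mm wide; open, the fingers measure 114 mm over their backs; the gripper's body (76 mm by 85 mm) begins 54 mm behind the grasp point. The pads swing forward as they close: fully open they stand 13 mm farther back than shut.
Start: joints at [1.25, 0.353, 1.633, -0, 1.155, -0.002], TCP at [195.891, 593.511, 231.281] pointing down, gripper open.
Joint ranges: [-2.63, 2.63], [-0.92, 2.1], [0.06, 2.66], [-1.3, 4.44], [0, 2.69], [-3.02, 3.02]. Speed limits (rad/s): [2.22, 2.22, 2.79, 3.14, 3.14, 3.14].

### API

Orientations are given as [roll, pitch, yaw] about the fixed x, y, z axes, in that order (R = Rz(yaw) Ry(pitch) Rx(roll)).
In Python, from rig import r gives the robot as it stands. The module is installed in compiled form; this text tells all that it offers.
- The arm moves only by the tool play_rows, never from a script. Its argument "rows" is a list of rows, each an object with "dp": the shift along the tool's x, y, z in units of 40 mm (1.0 is 40 mm), a list of three; "turn": the turn, a rotation vector about the tool's x, y, z in units of 6 degrees (1.0 is 6 degrees), a list of three; "fingers": the closure, from 0 (fully open) to 1 (shut). In form: [{"dp": [tx, ty, tz], "turn": [wx, wy, wz], "fingers": fingers}, ...]. A call has 1 to 5 rows; each row shifts and turns the commanded pose from where the row before left it, along the tool's axes as they then stand; what a row does not reach is not made up. A row lasts 1/12 s, in which the tool goes at most 41.7 mm and 7.16 degrees, less where a joint would pass 70% of its speed; a pose out of reach is approached as far as the arm can. A call is refused whole if a number of a shift passes 1 or a number of a turn 1, either way. A call with a gripper value outside its range is refused whole. The fingers move at their own pace and stop on an object; "force" is the grip in N (left out, the last holds). Time passes only in rows, so rows that do not move let the fingers close. It gives the time, the measured TCP pose, the force, the opening and the grip force at its end, in the units of the state.
- r.sense(): the state, without advancing time (a new reading comes with each control period).
- r.grab_frame(name): name is "scene" or "top"; returns a dict with "pixels" (480x640x3 uint8, red, green, blue), "fx", "fy", "cx", "cy" (pixels), "pose" (4x4, takes a point from camera to world coordinates). Camera axes: x right, y down, z forward; pixel columns grow to the right and rows downward; lengths in mm; the calibration is good to about 2 mm. A picture is of the moment at which its call begins. There is no depth.
- r.sign_off(): hands the job in; it is judged then, once.
The state is a dict: "clock": time; "qpos": joint angles; "qvel": joint speeds; "joint_efforts": joint torques, N m; "eef_pos": TCP position; "tcp_rot": TCP orientation; "contact_force": force on the tool from outside, world axes, zero at the start; "wrist_torque": the same for the moment, N m; "opening": opening from 0.0 (shut) to 1.0 (fully open); "grasp_force": force on a finger pad.
Only numpy, scipy, OpenCV 4.12 (cv2) and the standard library are available. Lean on these libraries where they do the work, as an engineer would, in place of code of your own. Each camera call takes 0.05 s, during which the arm holds its last target. There are 200 camera calls.

## Working session

There is one attempt and no reset: what is moved stays moved. The work goes in short steps, Python scripts to look and compute and a tool call to move; the robot and the scene stay as the last step left them, time stands still between calls to the robot, and variables do not carry over. Pictures are saved under pics/ and viewed, at most 10 in all, crops included, and the job is handed in when it is done.

Besides the shell and the picture viewer there is one more tool, called after "Emit:" as name(argument=value, ...) on one line, values as JSON. play_rows: Moves the arm, as the interface text tells. Its arguments: {"type":"object","properties":{"rows":{"type":"array"},"force":{"type":"number"}},"required":["rows"]}

```bash
mkdir -p pics; python3 - <<'E'
from rig import r
import cv2,numpy as np
for n in("scene","top"):
    f=r.grab_frame(n); cv2.imwrite(f"pics/{n}0.png",f["pixels"][:,:,::-1]); print(n,f["fx"],f["cx"],f["cy"],np.round(f["pose"],3).tolist())
s=r.sense();print(s)
E
```

```text
scene 585.4100851291936 319.4891645917566 239.4683143343705 [[0.812, -0.285, 0.51, -103.609], [-0.584, -0.376, 0.719, -1016.148], [-0.013, -0.882, -0.471, 763.978], [0.0, 0.0, 0.0, 1.0]]
top 595.0702741619541 323.8544912597228 249.38951237411993 [[0.0, -0.993, 0.12, 447.038], [-1.0, 0.001, 0.008, -25.501], [-0.008, -0.12, -0.993, 1441.014], [0.0, 0.0, 0.0, 1.0]]
{'clock': 0.1, 'qpos': array([ 1.24956937e+00,  3.53573458e-01,  1.63401631e+00, -3.28176818e-05,
        1.15521417e+00, -2.38796859e-03]), 'qvel': array([-0.00055999, -0.00059327, -0.00248499, -0.00188259,  0.00121861,
       -0.0002334 ]), 'joint_efforts': array([ 1.02273767e-03, -6.06361413e+01, -3.42815995e+01,  1.70434132e-04,
        3.99029275e-03,  1.22863077e-05]), 'eef_pos': array([195.78959071, 593.11382517, 230.6587443 ]), 'tcp_rot': array([-3.14038130e+00,  2.71156173e-05,  2.82276695e+00]), 'contact_force': array([-0.07928693,  0.79196433, -0.14850413]), 'wrist_torque': array([ 0.09662415,  0.02629703, -0.01882831]), 'grasp_force': 0.0, 'opening': 1.0033076116230786}
```

View pics/scene0.png

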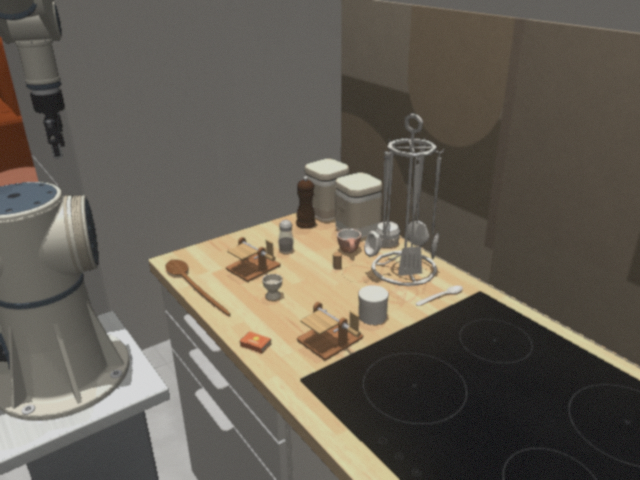

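View pics/top0.png

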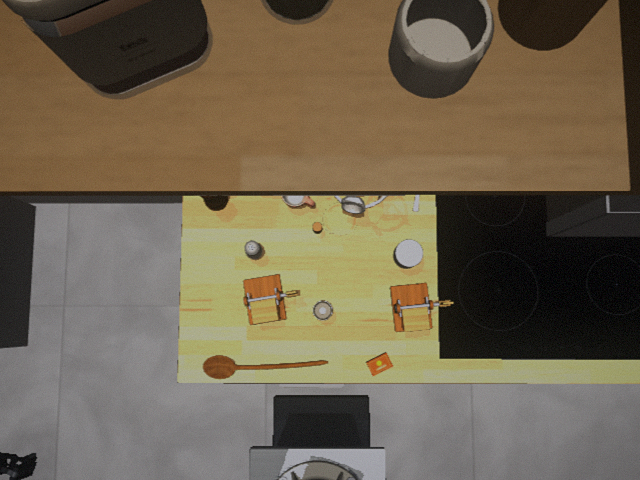

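The salt shaker (top 253,249; scene 286,237) is behind the left stand (top about 265,299; scene 253,262). The spice stand is the right one, and an overhead shelf covers the back (top, rows above 192). I'll zoom in on the left stand.

```bash
python3 - <<'E'
import cv2,numpy as np
a=cv2.imread("pics/top0.png")[230:335,230:340]; b=cv2.imread("pics/scene0.png")[210:290,210:310]
a=cv2.resize(a,(400,int(400*105/110)),interpolation=3); b=cv2.resize(b,(400,320),interpolation=3)
c=np.zeros((382,800,3),np.uint8); c[:a.shape[0],:400]=a; c[:320,400:]=b
cv2.imwrite("pics/crop0.png",c)
E
```

```text
(no output)
```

View pics/crop0.png

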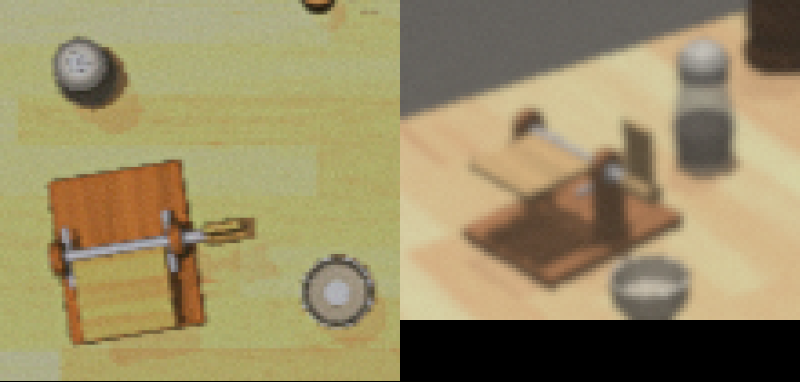

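Left panel (top view): base corners are about (50,182), (181,160), (205,324) and (75,345) in the crop. The axle runs (70,250) to (190,238), and the thumb tab is at (205–255, 228). I'll turn these into world points.

```bash
cat > h.py <<'E'
import numpy as np
K=(595.0702741619541,323.8544912597228,249.38951237411993)
P=np.array([[0.0,-0.993,0.12,447.038],[-1,0.001,0.008,-25.501],[-0.008,-0.12,-0.993,1441.014]])
def ray(u,v,z,K=K,P=P):
    d=P[:,:3]@np.array([(u-K[1])/K[0],(v-K[2])/K[0],1]); return P[:,3]+d*(z-P[2,3])/d[2]
E
python3 - <<'E'
from h import *
c=lambda x,y,z:ray(230+x/3.636-.4,230+y/3.636-.4,z)
B=[c(*p,10) for p in((50,182),(181,160),(205,324),(75,345))]
for b in B:print(b.round())
print("base centre",np.mean(B,0).round(1))
d=(B[0]-B[3])+(B[1]-B[2]);print("yaw",np.degrees(np.arctan2(d[1],d[0])))
e=(B[0]-B[1])+(B[3]-B[2]);print("yaw2",np.degrees(np.arctan2(-e[0],e[1])))
print("axle",c(70,250,60).round(),c(190,238,60).round(),"tab",c(205,228,105).round(),c(255,225,105).round())
print("panel free",c(80,342,60).round(),c(180,328,60).round())
print("shaker top",c(80,62,88).round(),"egg",c(338,290,48).round())
E
```

```text
[547. 180.  10.]
[561.  93.  10.]
[453.  77.  10.]
[439. 162.  10.]
base centre [500.2 127.9  10. ]
yaw 9.215013710339003
yaw2 9.327436973916187
axle [500. 159.  60.] [507.  83.  60.] tab [512.  70. 105.] [513.  39. 105.]
panel free [442. 152.  60.] [450.  89.  60.]
shaker top [617. 151.  88.] egg [475. -11.  48.]
```

Emit:
play_rows(rows=[{"dp": [0,0,0],"turn": [0,0,1],"fingers": 1},{"dp": [0,0,0],"turn": [0,0,1],"fingers": 1},{"dp": [0,0,0],"turn": [0,0,1],"fingers": 1},{"dp": [0,0,0],"turn": [0,0,1],"fingers": 1},{"dp": [0,0,0],"turn": [0,0,1],"fingers": 1}])

```text
clock: 0.52
eef_pos: [195.8, 593.2, 230.8]
tcp_rot: [-3.141, 0.0, 2.294]
contact_force: [-0.1, 0.2, 0.4]
opening: 0.301
grasp_force: 0.0
```

Emit:
play_rows(rows=[{"dp": [0,0,0],"turn": [0,0,1],"fingers": 1},{"dp": [0,0,0],"turn": [0,0,1],"fingers": 1},{"dp": [0,0,0],"turn": [0,0,1],"fingers": 1},{"dp": [0,0,0],"turn": [0,0,1],"fingers": 1},{"dp": [0,0,0],"turn": [0,0,1],"fingers": 1}])

```text
clock: 0.93
eef_pos: [195.8, 593.2, 230.9]
tcp_rot: [-3.141, 0.001, 1.77]
contact_force: [0.5, -0.1, -0.2]
opening: 0.003
grasp_force: 0.0
```

Emit:
play_rows(rows=[{"dp": [0,0,0],"turn": [0,0,0.4],"fingers": 1},{"dp": [0,0,0],"turn": [0,0,0],"fingers": 1}])

```text
clock: 1.1
eef_pos: [195.8, 593.2, 230.9]
tcp_rot: [-3.141, 0.001, 1.732]
contact_force: [0.0, -0.4, 0.0]
opening: 0.007
grasp_force: 0.0
```

Emit:
play_rows(rows=[{"dp": [-0.97,0.26,0],"turn": [0,0,0],"fingers": 1},{"dp": [-0.97,0.26,0],"turn": [0,0,0],"fingers": 1},{"dp": [-0.97,0.26,0],"turn": [0,0,0],"fingers": 1},{"dp": [-0.97,0.26,0],"turn": [0,0,0],"fingers": 1},{"dp": [-0.97,0.26,0],"turn": [0,0,0],"fingers": 1}])

```text
clock: 1.52
eef_pos: [278.8, 408.7, 231.0]
tcp_rot: [-3.141, 0.0, 1.737]
contact_force: [1.2, -0.4, -0.2]
opening: 0.001
grasp_force: 0.0
```

Emit:
play_rows(rows=[{"dp": [-0.97,0.26,0],"turn": [0,0,0],"fingers": 1},{"dp": [-0.97,0.26,0],"turn": [0,0,0],"fingers": 1},{"dp": [-0.97,0.26,0],"turn": [0,0,0],"fingers": 1},{"dp": [-0.97,0.26,0],"turn": [0,0,0],"fingers": 1},{"dp": [-0.97,0.26,0],"turn": [0,0,0],"fingers": 1}])

```text
clock: 1.93
eef_pos: [361.7, 225.7, 231.4]
tcp_rot: [3.141, -0.0, 1.736]
contact_force: [0.3, 0.2, -0.3]
opening: 0.003
grasp_force: 0.0
```

Emit:
play_rows(rows=[{"dp": [-0.97,0.26,0],"turn": [0,0,0],"fingers": 1},{"dp": [-0.97,0.26,0],"turn": [0,0,0],"fingers": 1},{"dp": [-0.97,0.26,0],"turn": [0,0,0],"fingers": 1},{"dp": [-0.97,0.26,0],"turn": [0,0,0],"fingers": 1},{"dp": [-0.9,0.26,0],"turn": [0,0,0],"fingers": 1}])

```text
clock: 2.35
eef_pos: [444.1, 45.0, 231.4]
tcp_rot: [3.141, 0.0, 1.736]
contact_force: [0.1, 0.1, -0.2]
opening: 0.001
grasp_force: 0.0
```

Emit:
play_rows(rows=[{"dp": [0,0,0],"turn": [0,0,0],"fingers": 1},{"dp": [0,0,0],"turn": [0,0,0],"fingers": 1},{"dp": [0,0,0],"turn": [0,0,0],"fingers": 1}])

```text
clock: 2.6
eef_pos: [443.4, 47.3, 231.0]
tcp_rot: [-3.141, -0.0, 1.734]
contact_force: [-0.2, -0.2, 0.8]
opening: -0.001
grasp_force: 0.0
```

Emit:
play_rows(rows=[{"dp": [0,0,1],"turn": [0,0,0],"fingers": 1},{"dp": [0,0,1],"turn": [0,0,0],"fingers": 1},{"dp": [0,0,1],"turn": [0,0,0],"fingers": 1},{"dp": [0,0,0.95],"turn": [0,0,0],"fingers": 1},{"dp": [0,0,0],"turn": [0,0,0],"fingers": 1}])

```text
clock: 3.02
eef_pos: [438.4, 48.2, 67.7]
tcp_rot: [-3.131, -0.001, 1.737]
contact_force: [-1.5, -0.2, -0.3]
opening: -0.002
grasp_force: 0.0
```

Emit:
play_rows(rows=[{"dp": [0,0.5,0],"turn": [0,0,0],"fingers": 1},{"dp": [0,0.5,0],"turn": [0,0,0],"fingers": 1},{"dp": [0,0.2,0],"turn": [0,0,0],"fingers": 1},{"dp": [0,0.2,0],"turn": [0,0,0],"fingers": 1},{"dp": [0,0.1,0],"turn": [0,0,0],"fingers": 1}])

```text
clock: 3.43
eef_pos: [503.6, 57.8, 74.5]
tcp_rot: [3.141, -0.0, 1.735]
contact_force: [-1.9, 0.2, -0.4]
opening: -0.002
grasp_force: 0.5
```

Emit:
play_rows(rows=[{"dp": [0,0.1,0],"turn": [0,0,0],"fingers": 1},{"dp": [0,0.1,0],"turn": [0,0,0],"fingers": 1},{"dp": [0,0.1,0],"turn": [0,0,0],"fingers": 1},{"dp": [0,0.1,0],"turn": [0,0,0],"fingers": 1},{"dp": [0,0.1,0],"turn": [0,0,0],"fingers": 1}])

```text
clock: 3.85
eef_pos: [522.9, 60.2, 73.4]
tcp_rot: [-3.142, 0.0, 1.734]
contact_force: [-0.7, 0.1, 0.4]
opening: -0.002
grasp_force: 0.4
```

```bash
python3 - <<'E'
from rig import r
import cv2,numpy as np
a=r.grab_frame("top")["pixels"][200:340,200:360,::-1]; b=r.grab_frame("scene")["pixels"][150:290,180:340,::-1]
cv2.imwrite("pics/c1.png",np.hstack([cv2.resize(x,(400,350),interpolation=3) for x in(a,b)]))
E
```

```text
(no output)
```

View pics/c1.png

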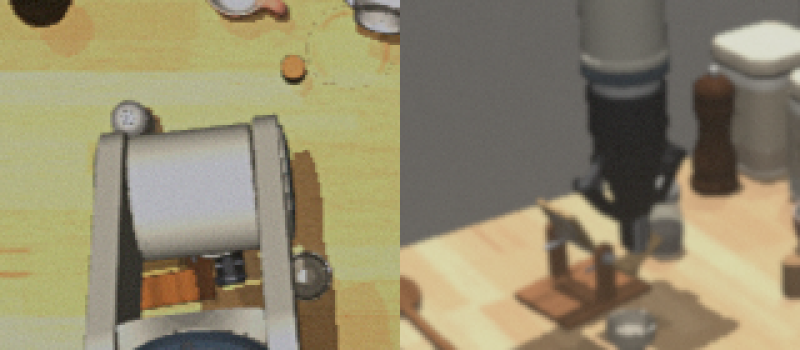

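The right panel (scene view) shows the flag rising at (570,225), with the fingertips against the tab near (640,250). I'll push a little more.

Emit:
play_rows(rows=[{"dp": [0,0.1,0],"turn": [0,0,0],"fingers": 1},{"dp": [0,0.1,0],"turn": [0,0,0],"fingers": 1},{"dp": [0,0.1,0],"turn": [0,0,0],"fingers": 1},{"dp": [0,0,0],"turn": [0,0,0],"fingers": 1}])

```text
clock: 4.28
eef_pos: [535.8, 62.4, 73.5]
tcp_rot: [3.14, 0.0, 1.734]
contact_force: [0.1, -0.1, 0.3]
opening: 0.0
grasp_force: 0.0
```

Emit:
play_rows(rows=[{"dp": [0,-0.4,0],"turn": [0,0,0],"fingers": 1},{"dp": [0,-0.8,0],"turn": [0,0,0],"fingers": 1},{"dp": [0,-0.9,0],"turn": [0,0,0],"fingers": 1},{"dp": [0,-0.5,0],"turn": [0,0,0],"fingers": 1},{"dp": [0,0,-0.4],"turn": [0,0,0],"fingers": 1}])

```text
clock: 4.7
eef_pos: [424.8, 44.5, 86.9]
tcp_rot: [-3.132, -0.001, 1.734]
contact_force: [-0.6, -0.5, -0.5]
opening: -0.001
grasp_force: 0.0
```

```bash
python3 - <<'E'
from rig import r
import cv2,numpy as np
print(r.sense()["eef_pos"])
a=r.grab_frame("top")["pixels"][200:340,200:360,::-1]; b=r.grab_frame("scene")["pixels"][180:290,180:306,::-1]
cv2.imwrite("pics/c2.png",np.hstack([cv2.resize(x,(400,350),interpolation=3) for x in(a,b)]))
E
```

```text
[424.76513829  44.46346814  86.85682617]
```

View pics/c2.png

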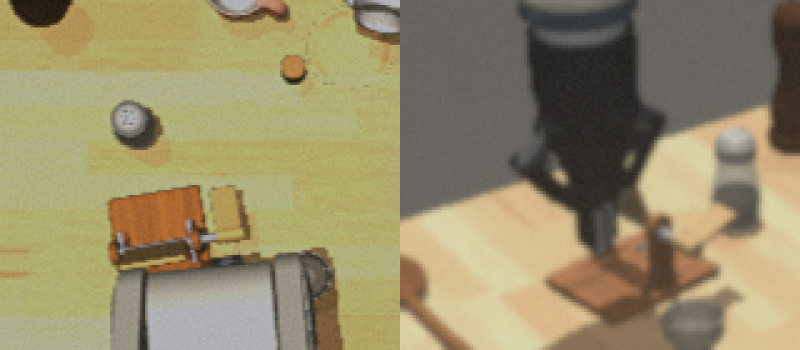

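The tab is now almost level (top crop 228,210) and the panel nearly upright over the axle (150,255). Next I'll go behind the panel and push it over.

Emit:
play_rows(rows=[{"dp": [0.6,0,0],"turn": [0,0,0],"fingers": 1},{"dp": [0.6,0,0],"turn": [0,0,0],"fingers": 1},{"dp": [0.6,0,0],"turn": [0,0,0],"fingers": 1},{"dp": [0,0,0],"turn": [0,0,0],"fingers": 1},{"dp": [0,0,0],"turn": [0,0,0],"fingers": 1}])

```text
clock: 5.22
eef_pos: [421.2, 117.5, 89.1]
tcp_rot: [3.14, -0.0, 1.736]
contact_force: [0.1, 0.1, 0.2]
opening: -0.004
grasp_force: 0.0
```

Emit:
play_rows(rows=[{"dp": [0,0.5,0],"turn": [0,0,0],"fingers": 1},{"dp": [0,0.5,0],"turn": [0,0,0],"fingers": 1},{"dp": [0,0.2,0],"turn": [0,0,0],"fingers": 1},{"dp": [0,0.15,0],"turn": [0,0,0],"fingers": 1},{"dp": [0,0.15,0],"turn": [0,0,0],"fingers": 1}])

```text
clock: 5.63
eef_pos: [479.4, 125.5, 88.9]
tcp_rot: [-3.14, 0.0, 1.733]
contact_force: [-0.6, -0.4, -0.1]
opening: 0.0
grasp_force: 0.1
```

Emit:
play_rows(rows=[{"dp": [0,0.15,0],"turn": [0,0,0],"fingers": 1},{"dp": [0,0.15,0],"turn": [0,0,0],"fingers": 1},{"dp": [0,0.15,0],"turn": [0,0,0],"fingers": 1},{"dp": [0,0.15,0],"turn": [0,0,0],"fingers": 1},{"dp": [0,0.15,0],"turn": [0,0,0],"fingers": 1}])

```text
clock: 6.05
eef_pos: [509.5, 131.0, 89.3]
tcp_rot: [-3.142, -0.0, 1.734]
contact_force: [0.6, 0.3, -0.0]
opening: 0.004
grasp_force: 0.1
```

Emit:
play_rows(rows=[{"dp": [0,0.15,0],"turn": [0,0,0],"fingers": 1},{"dp": [0,0.15,0],"turn": [0,0,0],"fingers": 1},{"dp": [0,0.15,0],"turn": [0,0,0],"fingers": 1},{"dp": [0,0.15,0],"turn": [0,0,0],"fingers": 1},{"dp": [0,0.1,0],"turn": [0,0,0],"fingers": 1}])

```text
clock: 6.47
eef_pos: [537.6, 135.7, 89.3]
tcp_rot: [3.141, -0.0, 1.734]
contact_force: [0.8, 0.3, -1.1]
opening: 0.005
grasp_force: 0.0
```

Emit:
play_rows(rows=[{"dp": [0,0,0],"turn": [0,0,0],"fingers": 1},{"dp": [0,0,0],"turn": [0,0,0],"fingers": 1},{"dp": [0,0,0],"turn": [0,0,0],"fingers": 1},{"dp": [0,0,0],"turn": [0,0,0],"fingers": 1},{"dp": [0,0,0],"turn": [0,0,0],"fingers": 1}])

```text
clock: 6.88
eef_pos: [536.4, 135.5, 89.3]
tcp_rot: [-3.141, 0.0, 1.734]
contact_force: [-0.5, 0.4, -0.1]
opening: -0.002
grasp_force: 0.0
```

Emit:
play_rows(rows=[{"dp": [0,-0.5,0],"turn": [0,0,0],"fingers": 1},{"dp": [0,-1,0],"turn": [0,0,0],"fingers": 1},{"dp": [0,-1,0],"turn": [0,0,0],"fingers": 1},{"dp": [0,-0.6,-0.6],"turn": [0,0,0],"fingers": 1},{"dp": [0,0,-0.8],"turn": [0,0,0],"fingers": 1}])

```text
clock: 7.3
eef_pos: [406.0, 113.5, 142.8]
tcp_rot: [-3.13, 0.001, 1.734]
contact_force: [0.4, 0.4, -0.2]
opening: 0.001
grasp_force: 0.0
```

```bash
python3 - <<'E'
from rig import r
import cv2,numpy as np
print(r.sense()["eef_pos"])
a=r.grab_frame("top")["pixels"][200:340,200:360,::-1]; b=r.grab_frame("scene")["pixels"][180:290,180:306,::-1]
cv2.imwrite("pics/c3.png",np.hstack([cv2.resize(x,(400,350),interpolation=3) for x in(a,b)]))
E
```

```text
[405.99139892 113.45627221 142.76277743]
```

View pics/c3.png

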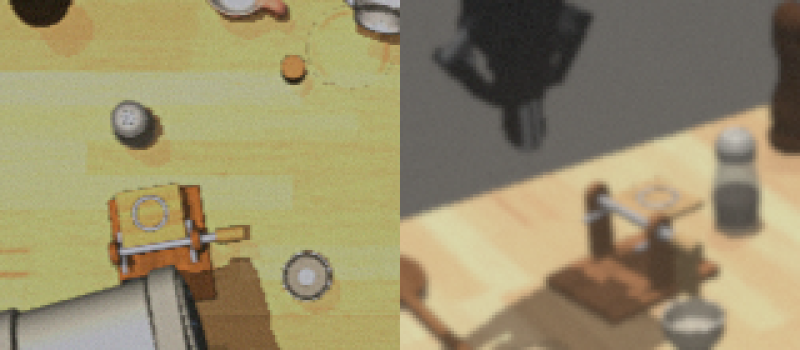

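The panel lies flat on the far side with the ring up (top crop 150,212). The free edge casts to x≈553 mm against 554 mm expected for level. The shaker, cork and egg cup haven't moved, and the arm is clear.

Emit:
play_rows(rows=[{"dp": [0,0,0],"turn": [0,0,0],"fingers": 1},{"dp": [0,0,0],"turn": [0,0,0],"fingers": 1},{"dp": [0,0,0],"turn": [0,0,0],"fingers": 1},{"dp": [0,0,0],"turn": [0,0,0],"fingers": 1},{"dp": [0,0,0],"turn": [0,0,0],"fingers": 1}])

```text
clock: 7.82
eef_pos: [414.0, 115.3, 144.5]
tcp_rot: [-3.14, 0.0, 1.734]
contact_force: [0.3, -0.3, -0.6]
opening: -0.004
grasp_force: 0.0
```

```bash
python3 -c "
from rig import r
print(r.sign_off())"
```

```text
the job is handed in; nothing more can be done
None
```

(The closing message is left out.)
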